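# Poke a stuck doming die out of a leaning die stand

### The job

One of the two steel inserts in the leaning die stand, the one with the round hollow in its face, is stuck flush in its recess. Use the bent ejector to poke it up from underneath through its access hole (you have to feel for the hole) until it stands about a centimetre proud, stand the ejector back upright anywhere on the bench, and lift the die out and set it in the middle of the wooden tray, lying flat with the hollow up. Leave the plain insert seated and do not push the other bench things about.

Things in the scene. Friction and masses are not known exactly. Their poses are not given: they have to be found in the camera images.
- head: Fixed leaning head of the die stand: steel plate 100 x 154 mm, face leaning 25 degrees towards the robot. Origin: middle of its flat underside, 85 mm above the bench. z: square out of the face, the way inserts come out; y: along the plate, level; x: up the slope. Underside at z = 0, face at z = 30 mm. Below, it is open from both ends (y = +-77 mm) in to a middle leg (y within +-12 mm).
- under_left (a point): Point on the head's underside below the left recess, head x 0, y +45 mm; axes as the head. Recess: 35.5 mm wide, from z = 30 down to z = 10 mm. Its floor (z 0 to 10 mm) has one access hole, 13 x 13 mm. The hole is at x = 0, but along y it lies anywhere within 8 mm either side of this point, hidden from above: feel for it from below. It does not shift.
- under_right (a point): The same below the right recess, head x 0, y -45 mm: same sizes, its access hole off this point along y by its own unknown amount, up to 8 mm either way.
- base (a point): Middle of the upper face of the stand's base plate, 160 x 150 mm, 10 mm above the bench, below the head's origin.
- die: Insert to take out, with a round dark hollow 25 mm wide in its face: steel cylinder, 34 mm wide, 20 mm high, about 130 g. Origin: centre of its underside; z: its axis, to the hollow face. It starts flush in either recess (origin at head z = 10 mm), gripped by spring plungers in the wall: 4 to 10 N moves it along its axis, and it stays where left while 7 mm or more is still inside.
- plug: The other insert: same cylinder, 34 mm wide, 20 mm high, plain flat face, flush in the other recess. Origin and axes as for the die. It stays.
- ejector: Bent ejector, one rigid piece, about 120 g, standing on its foot: flat bar 84 x 30 x 8 mm. Upright wooden handle 15 mm (along foot) x 24 mm (across), top 130 mm above the foot's underside. Upright pin, 8 mm thick, 58 mm from the handle axis, top 24 mm above the foot's upper face. Origin: foot's underside under the handle; x: along the foot to the pin (foot x -14 to +70 mm); z: up.
- pin_tip (a point): Centre of the top of the ejector's pin, 58 mm along x and 32 mm up z from the ejector's origin. With the foot against the head's underside the pin has lifted a die 14 mm.
- handle (a point): Point to grip on the ejector's handle axis, 105 mm above the foot's underside.
- tray: Low open wooden tray (fixed), 130 x 130 mm outside, 18 mm high, walls and floor 6 mm thick. Origin: centre of its underside, z up.
- shape_block: Bystander: square steel block 90 x 90 x 35 mm with shaped holes, far side; origin under its centre.
- hammer: Bystander: hammer lying on the far side of the bench.
- mallet: Bystander: wooden mallet lying on the far side.
- driver: Bystander: screwdriver lying on the left.
- pin_jar: Bystander: small glass jar, 52 mm wide, 60 mm high, on the right; origin under its centre.
- bracelet_blank: Bystander: flat brass ring, 52 mm wide, 10 mm high, between robot and stand; origin under its centre.
- ring_clamp: Bystander: wooden ring clamp, 100 x 26 x 18 mm, lying between robot and stand; origin under its centre.
Not all that is in view belongs to the job. What is shaped like the ejector but orange is not meant. Leave any red look-alike of the part that bears head alone.

How it is judged:
By the outcome, as a careful person would: the job done as asked, in the order asked, and still so for the second after the job is handed in, with the robot touching nothing.
It also fails if it takes over 72 s, if anything falls off the work surface, if the arm or the gripper's body presses on something with over 40 N, if the wrist force passes 120 N, or if a joint passes its speed limit or range.

### The arm

A 6-joint arm with a two-finger parallel gripper is mounted at the origin on the work surface. World frame = base frame: x ahead of the robot, y to its left, z up, the work surface at z = 0. Lengths are in m, angles in rad, forces in N, time in s.
With the tool pointing down it reaches from about 0.275 to 1 m from the base axis. Payload 8.4 kg.
Tool frame: the origin (TCP) lies between the finger pads; the fingertips stand 17 mm ahead of it and the grasp point (between the pads) lies 2 mm behind it; z points along the fingers, y is the direction in which the jaws open and shut (so a half turn about z gives the same grasp; the last joint's range is limited). The gripper opens to 85 mm and grips with 20 to 120 N. Pads are 22 mm wide; open, the fingers measure 114 mm over their backs; the gripper's body (76 mm by 85 mm) begins 54 mm behind the grasp point. The pads swing forward as they close: fully open they stand 13 mm farther back than shut.
Start: joints at [1.285, 0.353, 1.633, -0, 1.155, -0.002], TCP at [0.175, 0.6, 0.248] pointing down, gripper open.
Joint ranges: [-2.63, 2.63], [-0.92, 2.1], [0.06, 2.66], [-1.3, 4.44], [0, 2.69], [-3.02, 3.02]. Speed limits (rad/s): [2.22, 2.22, 2.79, 3.14, 3.14, 3.14].

### API

Orientations are given as a unit quaternion [x, y, z, w].
In Python, from workcell import status, capture, calibration, manip, spot_in, trace gives the robot as it stands.
- The arm moves only by the tool servo_tool, never from a script. Its argument "series" is a list of rows, each a list of 3 entries, a list of its own where there are three numbers: the shift along the tool's x, y, z in mm, then the turn, a rotation vector about the tool's x, y, z in rad, then the opening, from 0 (shut) to 1 (fully open). A call has 1 to 12 rows; each row is the pose to reach, as a shift and turn from the pose measured when the call began, along the tool's axes at that moment; what a row does not reach only later rows make up. A row lasts 1/12 s, in which the tool goes at most 41.7 mm and 7.16 degrees, less where a joint would pass 70% of its speed; a pose out of reach is approached as far as the arm can. A call with a gripper value outside its range is refused whole. The fingers move at their own pace and stop on an object; "grip_force" is the grip in N (left out, the last holds). Time passes only in rows, so rows that repeat a pose let the fingers close. It gives the time, the measured TCP pose, the force and the opening at its end, in the units of the state.
- status.sense(): the state, without advancing time (a new reading comes with each control period).
- capture(name): name is "side" or "top"; returns (picture, depth): 480x640x3 uint8, blue, green, red; 480x640 float32, m along the optical axis (not along the pixel's ray), 0 where there is no reading.
- calibration(name): a dict with "camera_matrix" (3x3 intrinsics, pixels), "origin" and "orientation" of the camera in the world. Camera axes: x right, y up, looking along -z (the intrinsics and any distortion apply to the point x, -y, -z); pixel columns grow to the right and rows downward; lengths in m; the calibration is good to about 2 mm. A picture is of the moment at which its call begins. calibration takes no time and is no camera call.
- manip.hand_in(): hands the job in, once; it reports no verdict.
Trained networks look in the newest picture that a camera, given by its name, has taken for a name from the list of things; names that differ only in an ending like _2 or _b are one class to them, and where a whole thing is asked for, a point or a joint stands for the part that bears it (a point fixed in the world has none). Each returns a list of dicts, best first, with "p" (0 to 1); they miss things now and then, are a little off and sometimes report something else, mostly with a low value. They report only what shows in the picture. A call takes as long as a camera call. They do not tell look-alikes from the thing itself.
- spot_in(camera, thing): "centre" ([column, row] in pixels, amid what is visible of it).
- trace(camera, thing): "mask" (480x640 bool, what is visible of it) and "centre" ([column, row] in pixels, amid what is visible of it).
The state is a dict: "t": time; "q": joint angles; "qd": joint speeds; "effort": joint torques, N m; "tcp_pos": TCP position; "orientation": TCP orientation; "force": force on the tool from outside, world axes, zero at the start; "wrist_torque": the same for the moment, N m; "gripper_width": opening from 0.0 (shut) to 1.0 (fully open).
Only numpy, scipy, OpenCV 4.12 (cv2) and the standard library are available. Lean on these libraries where they do the work, as an engineer would, in place of code of your own. Each camera call takes 0.05 s, during which the arm holds its last target. There are 200 camera calls.

## Working session

There is one attempt and no reset: what is moved stays moved. The work goes in short steps, Python scripts to look and compute and a tool call to move; the robot and the scene stay as the last step left them, time stands still between calls to the robot, and variables do not carry over. Pictures are saved under pics/ and viewed, about 8 in all and at most 12, crops included, and the job is handed in when it is done.

Besides the shell and the picture viewer there is one more tool, called after "Emit:" as name([rows], argument=value, ...), one row to a line, values as JSON. servo_tool: Moves the arm, as the interface text tells. Its arguments: {"type":"object","properties":{"series":{"type":"array","items":{"type":"array"}},"grip_force":{"type":"number"}},"required":["series"]}

```bash
ls; mkdir -p pics; python3 - <<'E'
from workcell import status,capture,calibration
import cv2,numpy as np
np.set_printoptions(precision=4,suppress=True)
ims=[]
for n in("side","top"):
    im,d=capture(n);cv2.imwrite(f"pics/{n}0.png",im);np.save(f"pics/{n}0.npy",d)
    print(n,calibration(n))
print(status.sense())
E
```

```text
pics
side {'camera_matrix': array([[433.4109,   0.    , 322.6477],
       [  0.    , 433.4109, 240.3575],
       [  0.    ,   0.    ,   1.    ]]), 'origin': array([ 0.2002, -0.6824,  0.665 ]), 'orientation': array([ 0.4282, -0.0949, -0.201 ,  0.8759])}
top {'camera_matrix': array([[610.3401,   0.    , 323.6194],
       [  0.    , 610.3401, 231.6936],
       [  0.    ,   0.    ,   1.    ]]), 'origin': array([0.2798, 0.0202, 1.3602]), 'orientation': array([ 0.0671, -0.0681, -0.6952,  0.7124])}
{'t': 0.1, 'q': array([ 1.2846,  0.3536,  1.634 , -0.    ,  1.1552, -0.0024]), 'qd': array([ 0.0014, -0.0005, -0.0024, -0.0013,  0.0003, -0.0013]), 'effort': array([ -0.0009, -60.6358, -34.282 ,  -0.0001,   0.004 ,  -0.    ]), 'tcp_pos': array([0.1749, 0.5996, 0.2476]), 'orientation': array([ 0.1414,  0.9899, -0.0006, -0.0001]), 'force': array([-0.1753,  0.6898, -0.3039]), 'wrist_torque': array([ 0.0776,  0.015 , -0.0036]), 'gripper_width': 1.0013590642091565}
```

View pics/side0.png

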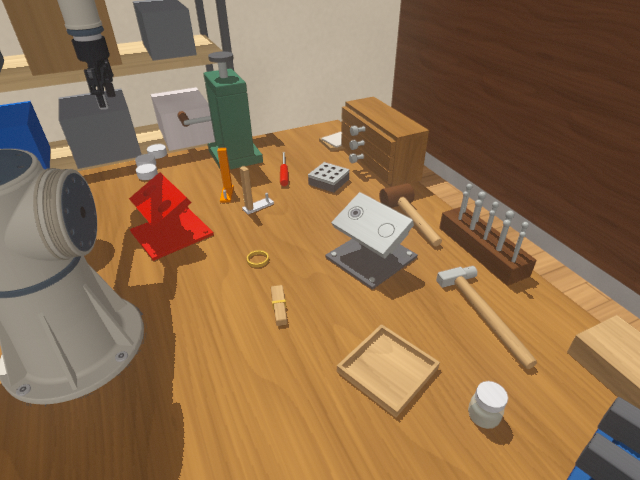

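View pics/top0.png

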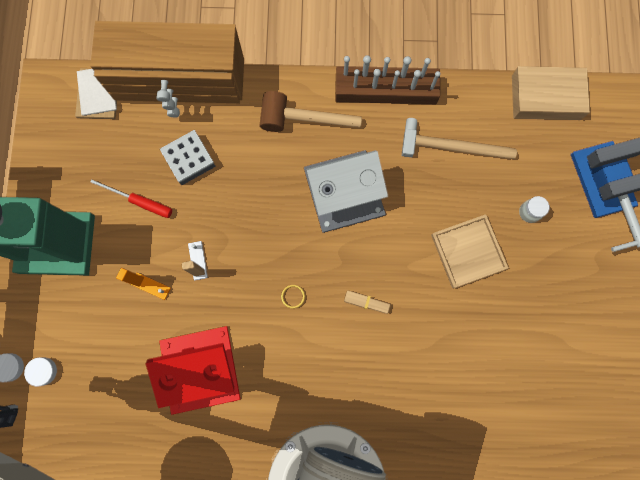

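The two views show three pairs of candidates:
- **Stand:** the grey one at top (347,185) has the hollow insert on the left at (327,188). The red one at (195,370) is the look-alike.
- **Ejector:** the steel one with a wooden handle is at top (197,260). The orange one at (143,283) is not meant.
- **Tray:** at top (470,250).

Next I'll measure poses and confirm with an enlarged crop.

```bash
cat > h.py <<'E'
import numpy as np,cv2
from scipy.spatial.transform import Rotation as R
from workcell import status,capture,calibration,manip,spot_in,trace
np.set_printoptions(precision=4,suppress=True)
def cloud(n,d,m=None):
    c=calibration(n);K=c['camera_matrix'];v,u=np.nonzero((d>0)&(m if m is not None else True))
    z=d[v,u];p=np.c_[(u-K[0,2])/K[0,0]*z,-(v-K[1,2])/K[1,1]*z,-z]
    return p@R.from_quat(c['orientation']).as_matrix().T+c['origin'],np.c_[u,v]
def rect(p): # 2D min-area rect in mm
    (cx,cy),(w,h),a=cv2.minAreaRect((p*1000).astype(np.float32));return (np.round([cx,cy],1),np.round([w,h],1),round(a,1))
E
python3 - <<'E'
from h import *
for n in("side","top"):
    im,d=capture(n)
    P,uv=cloud(n,d)
    s=(np.abs(P[:,2])<.012)&(P[:,0]>.25)&(P[:,0]<.7)&(np.abs(P[:,1])<.3)
    print(n,'bench z',np.median(P[s,2]),)
    for th in("head","ejector","tray","die","plug","shape_block","pin_jar","bracelet_blank","ring_clamp"):
        for k,r in enumerate(trace(n,th)[:3]):
            p,_=cloud(n,d,r['mask'])
            print(n,th,round(r['p'],2),np.round(r['centre']),r['mask'].sum(),'med',np.median(p,0),'z',np.percentile(p[:,2],[2,98]))
            np.save(f"pics/{n}_{th}_{k}.npy",r['mask'])
im=cv2.imread('pics/top0.png');a=cv2.resize(im[225:315,100:250],None,fx=5,fy=5,interpolation=2)
b=cv2.resize(im[140:240,290:400],None,fx=4,fy=4,interpolation=2)
s=cv2.imread('pics/side0.png');c=cv2.resize(s[140:290,210:420],None,fx=3,fy=3,interpolation=2)
o=np.zeros((600,800,3),np.uint8);a=cv2.resize(a,(400,240));b=cv2.resize(b,(390,354))
o[:240,:400]=a;o[:354,405:795]=b;c=cv2.resize(c,(400,286));o[300:586,:400]=c
cv2.imwrite('pics/crop1.png',o)
E
```

```text
side bench z 0.0013128808305264417
side head 0.73 [373. 225.] 2752 med [ 0.627  -0.0393  0.1088] z [0.0762 0.1338]
side head 0.66 [159. 200.] 1870 med [0.2244 0.2568 0.1086] z [0.0865 0.1331]
side ejector 0.74 [224. 180.] 630 med [0.4166 0.42   0.0334] z [-0.0001  0.1306]
side ejector 0.56 [247. 202.] 609 med [0.4444 0.2883 0.0341] z [0.001  0.1316]
side ejector 0.48 [328. 176.] 808 med [0.6937 0.3181 0.0347] z [0.0048 0.0387]
side tray 0.79 [389. 368.] 5060 med [ 0.5036 -0.3097  0.0077] z [0.0044 0.0205]
side die 0.67 [356. 210.] 107 med [0.6121 0.0141 0.1137] z [0.1069 0.1189]
side plug 0.69 [389. 230.] 148 med [ 0.64   -0.0719  0.1128] z [0.1062 0.1196]
side shape_block 0.81 [329. 177.] 909 med [0.6952 0.3198 0.0342] z [0.0004 0.0387]
side pin_jar 0.68 [489. 406.] 1358 med [ 0.5884 -0.4551  0.0545] z [0.0067 0.0629]
side pin_jar 0.43 [482. 310.] 2061 med [ 0.7423 -0.2818  0.0237] z [0.0016 0.0287]
side bracelet_blank 0.69 [256. 261.] 220 med [0.3931 0.0857 0.0067] z [-0.0005  0.0126]
side ring_clamp 0.63 [278. 304.] 461 med [ 0.3824 -0.0849  0.0188] z [0.0061 0.0217]
top bench z 0
[... 451 characters left out ...]
65 -0.3058  0.0075] z [0.001  0.0216]
top plug 0.57 [368. 178.] 205 med [ 0.6407 -0.0681  0.113 ] z [0.1038 0.1215]
top shape_block 0.81 [190. 159.] 1662 med [0.7004 0.3342 0.0361] z [0.0101 0.042 ]
top shape_block 0.62 [468. 252.] 3514 med [ 0.5064 -0.3061  0.0075] z [0.0004 0.0217]
top pin_jar 0.59 [533. 208.] 610 med [ 0.5966 -0.4388  0.0575] z [0.0006 0.0652]
top bracelet_blank 0.69 [293. 306.] 18 med [0.3734 0.0838 0.0111] z [0.0077 0.0141]
top ring_clamp 0.97 [366. 303.] 498 med [ 0.385  -0.073   0.0187] z [0.0044 0.0244]
top ring_clamp 0.27 [449. 145.] 1503 med [ 0.7484 -0.2598  0.0243] z [0.0108 0.0309]
top ring_clamp 0.26 [283. 116.] 1824 med [0.8069 0.1201 0.0368] z [0.0015 0.0598]
```

View pics/crop1.png

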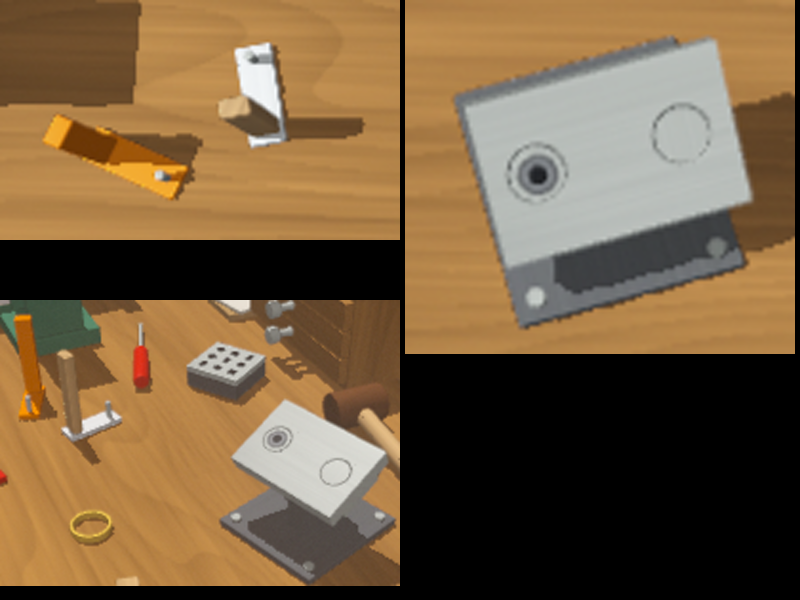

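The crop confirms it: the steel ejector has its pin at the far end, and the hollow die is in the grey head's left recess. Now the precise fits.

```bash
python3 - <<'E'
from h import *
def L(n,t,k):return np.load(f"pics/{n}_{t}_{k}.npy")
idx={('side','head'):0,('top','head'):0,('side','ejector'):1,('top','ejector'):0,('side','tray'):0,('top','tray'):0}
for n in("side","top"):
    d=np.load(f"pics/{n}0.npy")
    # head
    m=cv2.dilate(L(n,'head',0).astype(np.uint8),np.ones((9,9)))>0
    p,_=cloud(n,d,m); z=p[(p[:,2]>.08)]
    best=None
    rng=np.random.default_rng(0)
    for _ in range(300):
        a=z[rng.choice(len(z),3,False)];nn=np.cross(a[1]-a[0],a[2]-a[0]);l=np.linalg.norm(nn)
        if l<1e-6:continue
        nn/=l;c=(np.abs((z-a[0])@nn)<.0025)
        if best is None or c.sum()>best.sum():best=c
    q=z[best];c0=q.mean(0);nn=np.linalg.svd(q-c0,full_matrices=False)[2][2];nn*=np.sign(nn[2])
    Y=np.cross([0,0,1],-nn);Y=np.cross(nn,[0,0,1]);Y/=np.linalg.norm(Y)
    Y=Y if Y[1]>0 else -Y;X=np.cross(Y,nn)
    xy=np.c_[(q-c0)@X,(q-c0)@Y];(cen,wh,a)=rect(xy);cen=cen/1000
    F=c0+cen[0]*X+cen[1]*Y
    box=cv2.boxPoints(cv2.minAreaRect((xy*1000).astype(np.float32)))
    print(n,'head n',nn,'tilt',np.degrees(np.arccos(nn[2])),'yaw',np.degrees(np.arctan2(-nn[1],-nn[0])),'rect',cen,wh,a,'face centre',F,'origin',F-.03*nn, 'rms',((q-c0)@nn).std())
    e=np.load(f"pics/{n}_ejector_{idx[n,'ejector']}.npy");e=cv2.dilate(e.astype(np.uint8),np.ones((5,5)))>0
    p,_=cloud(n,d,e)
    for nm,lo,hi in(('htop',.124,.136),('pin',.026,.036),('foot',.0055,.012)):
        s=p[(p[:,2]>lo)&(p[:,2]<hi)];print(n,'ej',nm,len(s),rect(s[:,:2]),s.mean(0))
    t=cv2.dilate(L(n,'tray',0).astype(np.uint8),np.ones((5,5)))>0
    p,_=cloud(n,d,t);s=p[(p[:,2]>.0155)&(p[:,2]<.024)];print(n,'tray rim',len(s),rect(s[:,:2]));
    s=p[(p[:,2]>.004)&(p[:,2]<.010)];print(n,'tray floor',rect(s[:,:2]))
    # die ring hollow centre via spot
for n in("side","top"):
    capture(n)
    for th in("pin_tip","handle","under_left","die"):
        print(n,th,[(round(r['p'],2),np.round(r['centre'],1)) for r in spot_in(n,th)[:3]])
E
```

```text
side head n [-0.4049 -0.1265  0.9056] tilt 25.098380747770285 yaw 17.35525381538575 rect [0.0009 0.0036] [101.6 157.1] 0.2 face centre [ 0.6268 -0.0275  0.1133] origin [ 0.6389 -0.0237  0.0862] rms 0.0011336523121620774
side ej htop 46 (array([442.8, 293.7]), array([16. , 25.6]), 7.9) [0.4415 0.2914 0.1296]
side ej pin 38 (array([469.1, 297.9]), array([68.5, 23.3]), 11.3) [0.4561 0.2931 0.0308]
side ej foot 192 (array([469.7, 409.9]), array([268.9,  85.8]), 89.5) [0.4729 0.3166 0.009 ]
side tray rim 1052 (array([ 505.6, -305.7]), array([132.8, 131.5]), 21.1)
side tray floor (array([ 500.9, -303.1]), array([131.9, 143.2]), 22.9)
top head n [-0.4004 -0.1222  0.9082] tilt 24.748526176257233 yaw 16.975539383351077 rect [-0.0005  0.    ] [100.9 154.3] 0.2 face centre [ 0.6278 -0.026   0.113 ] origin [ 0.6399 -0.0224  0.0858] rms 0.0013434138944281213
top ej htop 89 (array([443.3, 296. ]), array([15.6, 25.3]), 11.7) [0.443  0.2956 0.1304]
top ej pin 24 (array([469.9, 298. ]), array([68.3, 13.6]), 15.3) [0.4735 0.2988 0.0312]
top ej foot 284 (array([468.2, 312.3]), array([92.6, 59.5]), 12.1) [0.4755 0.3012 0.0087]
top tray rim 553 (array([ 505.9, -304.2]), array([130.3, 132.4]), 21.0)
top tray floor (array([ 507.9, -306.4]), array([141. , 148.1]), 20.7)
side pin_tip [(0.89, array([227.7, 172.3])), (0.61, array([249.2, 199.7]))]
side handle [(0.9, array([245.5, 200.4])), (0.58, array([224. , 176.5]))]
side under_left [(0.61, array([371.6, 223.4])), (0.59, array([160.9, 200.7]))]
side die [(0.71, array([354.8, 211. ]))]
top pin_tip [(0.79, array([196.8, 259.7])), (0.71, array([532.7, 207.9])), (0.63, array([144.2, 284.4]))]
top handle [(0.88, array([145.2, 282.9])), (0.76, array([198.4, 261.5]))]
top under_left [(0.93, array([344.2, 183.3])), (0.79, array([191.9, 373.1])), (0.5, array([194.6, 263.1]))]
top die [(0.53, array([325.7, 188.5]))]
```

Measured poses (mean of both cameras):
- **Head:** origin (0.639, -0.023, 0.085), yaw 17.2°.
- **Ejector:** handle (0.443, 0.295), yaw about 11°, pin towards +x.
- **Tray:** (0.506, -0.305), yaw 21°.

Next is the move to above the handle.

```bash
cat >> h.py <<'E'
HO=np.array([.6394,-.0230,.085]);YAW=np.radians(17.2);T=np.radians(25)
HX=np.array([np.cos(T)*np.cos(YAW),np.cos(T)*np.sin(YAW),np.sin(T)]);HY=np.array([-np.sin(YAW),np.cos(YAW),0]);HZ=np.cross(HX,HY)
def down(yaw): # tool down, y_t at yaw (deg)
    y=np.array([np.cos(np.radians(yaw)),np.sin(np.radians(yaw)),0]);z=np.array([0,0,-1.]);return np.c_[np.cross(y,z),y,z]
HR=np.c_[np.cross(-HY,-HZ),-HY,-HZ] # tool at head, y_t=-head y
def hp(x,y,z): return HO+(x*HX+y*HY+z*HZ)/1000
def goto(*poses):
    s=status.sense();p0=s['tcp_pos'];R0=R.from_quat(s['orientation']).as_matrix()
    print('t',s['t'],'tcp',p0,'F',s['force'],'w',s['gripper_width'])
    for p,Rt in poses:
        print('shift',np.round(R0.T@(np.array(p)-p0)*1000,1),'rot',np.round(R.from_matrix(R0.T@Rt).as_rotvec(),3))
def inhead(): # tcp in head frame mm, and tilt error
    s=status.sense();v=s['tcp_pos']-HO;R0=R.from_quat(s['orientation']).as_matrix()
    print('t',s['t'],'head tcp',np.round([v@HX*1000,v@HY*1000,v@HZ*1000],1),'rot err',np.round(R.from_matrix(HR.T@R0).as_rotvec(),3),'Fhead',np.round([s['force']@HX,s['force']@HY,s['force']@HZ],1),'w',s['gripper_width'])
E
python3 - <<'E'
from h import *
goto(([.443,.295,.2],down(11)),([.443,.295,.103],down(11)))
E
```

```text
t 1.6 tcp [0.175  0.6    0.2483] F [ 0.1005 -1.2557 -0.0846] w 0.9988131226175515
shift [-342.7 -217.8   48.3] rot [ 0.    -0.     1.095]
shift [-342.7 -217.8  145.3] rot [ 0.    -0.     1.095]
```

Emit:
servo_tool([
  [[-31, -20, 4], [0, 0, 0.1], 0.6],
  [[-62, -40, 9], [0, 0, 0.2], 0.6],
  [[-94, -59, 13], [0, 0, 0.3], 0.6],
  [[-125, -79, 17], [0, 0, 0.4], 0.6],
  [[-156, -99, 22], [0, 0, 0.5], 0.6],
  [[-187, -119, 26], [0, 0, 0.6], 0.6],
  [[-218, -139, 30], [0, 0, 0.7], 0.6],
  [[-249, -158, 35], [0, 0, 0.8], 0.6],
  [[-280, -178, 40], [0, 0, 0.9], 0.6],
  [[-311, -198, 44], [0, 0, 1.0], 0.6],
  [[-343, -218, 48], [0, 0, 1.095], 0.6],
  [[-343, -218, 48], [0, 0, 1.095], 0.6],
])

```text
t: 2.6
tcp_pos: [0.4465, 0.2904, 0.1998]
orientation: [0.64, 0.769, -0.0, 0.001]
force: [0.2, -0.4, 0.4]
gripper_width: 0.601
```

```bash
python3 - <<'E'
from h import *
goto(([.443,.295,.103],down(11)))
E
```

```text
t 2.6 tcp [0.4465 0.2904 0.1998] F [ 0.1777 -0.3745  0.399 ] w 0.600516204014798
shift [ 5.3 -2.7 96.8] rot [ 0.001  0.002 -0.009]
```

Emit:
servo_tool([
  [[5, -3, 5], [0, 0, -0.009], 0.6],
  [[5, -3, 25], [0, 0, -0.009], 0.6],
  [[5, -3, 50], [0, 0, -0.009], 0.6],
  [[5, -3, 75], [0, 0, -0.009], 0.6],
  [[5, -3, 92], [0, 0, -0.009], 0.6],
  [[5, -3, 97], [0, 0, -0.009], 0.6],
  [[5, -3, 97], [0, 0, -0.009], 0.6],
  [[5, -3, 97], [0, 0, -0.009], 0.1],
  [[5, -3, 97], [0, 0, -0.009], 0.0],
  [[5, -3, 97], [0, 0, -0.009], 0.0],
  [[5, -3, 97], [0, 0, -0.009], 0.0],
  [[5, -3, 97], [0, 0, -0.009], 0.0],
], grip_force=80)

```text
t: 3.6
tcp_pos: [0.4432, 0.2951, 0.1038]
orientation: [0.636, 0.772, 0.001, 0.001]
force: [-1.2, 1.6, 6.3]
gripper_width: 0.166
```

```bash
python3 - <<'E'
from h import *
goto(([.443,.295,.25],down(11)))
E
```

```text
t 3.6 tcp [0.4432 0.2951 0.1038] F [-1.2288  1.644   6.2855] w 0.16642312268723672
shift [  -0.2    0.1 -146.2] rot [ 0.002  0.001 -0.   ]
```

```bash
python3 - <<'E'
from h import *
p=hp(0,165,66); print(p)
s=status.sense();R0=R.from_quat(s['orientation']);rv=(R0.inv()*R.from_matrix(HR)).as_rotvec();print(rv,np.linalg.norm(rv))
goto((p,HR),(p+[0,0,.09],HR),([.443,.295,.2],down(11)))
E
```

```text
[0.564  0.1264 0.1448]
[-0.3162  0.3544  1.4378] 1.5142426791941248
t 3.6 tcp [0.4432 0.2951 0.1038] F [-1.2288  1.644   6.2855] w 0.16642312268723672
shift [-188.7   86.5  -40.7] rot [-0.316  0.354  1.438]
shift [-188.7   86.7 -130.7] rot [-0.316  0.354  1.438]
shift [ -0.1   0.  -96.2] rot [ 0.002  0.001 -0.   ]
```

Emit:
servo_tool([
  [[0, 0, -25], [0, 0, 0], 0],
  [[0, 0, -60], [0, 0, 0], 0],
  [[0, 0, -96], [0, 0, 0], 0],
  [[-14, 6, -99], [-0.023, 0.025, 0.103], 0],
  [[-27, 12, -101], [-0.045, 0.051, 0.205], 0],
  [[-41, 19, -104], [-0.068, 0.076, 0.308], 0],
  [[-54, 25, -106], [-0.09, 0.101, 0.411], 0],
  [[-68, 31, -109], [-0.113, 0.127, 0.514], 0],
  [[-81, 37, -111], [-0.136, 0.152, 0.616], 0],
  [[-95, 43, -114], [-0.158, 0.177, 0.719], 0],
  [[-108, 50, -116], [-0.181, 0.202, 0.822], 0],
  [[-122, 56, -119], [-0.203, 0.228, 0.924], 0],
])

```text
t: 4.6
tcp_pos: [0.5214, 0.1852, 0.2233]
orientation: [0.906, 0.397, 0.147, -0.022]
force: [0.2, 0.2, -2.3]
gripper_width: 0.168
```

```bash
python3 - <<'E'
from h import *
p=hp(0,165,66)
goto((p+[0,0,.09],HR),(p,HR))
E
```

```text
t 4.6 tcp [0.5214 0.1852 0.2233] F [ 0.1947  0.216  -2.3498] w 0.16818373842788395
shift [-11.4  72.   -9.6] rot [-0.112  0.125  0.508]
shift [-36.8  65.1  76.4] rot [-0.112  0.125  0.508]
```

Emit:
servo_tool([
  [[-2, 14, -2], [-0.022, 0.025, 0.102], 0],
  [[-4, 28, -4], [-0.045, 0.05, 0.203], 0],
  [[-7, 43, -6], [-0.067, 0.075, 0.305], 0],
  [[-9, 58, -8], [-0.09, 0.1, 0.406], 0],
  [[-11, 72, -10], [-0.112, 0.125, 0.508], 0],
  [[-15, 71, 0], [-0.112, 0.125, 0.508], 0],
  [[-20, 70, 20], [-0.112, 0.125, 0.508], 0],
  [[-26, 68, 40], [-0.112, 0.125, 0.508], 0],
  [[-32, 66, 60], [-0.112, 0.125, 0.508], 0],
  [[-37, 65, 76], [-0.112, 0.125, 0.508], 0],
  [[-37, 65, 76], [-0.112, 0.125, 0.508], 0],
  [[-37, 65, 76], [-0.112, 0.125, 0.508], 0],
])

```text
t: 5.6
tcp_pos: [0.563, 0.126, 0.1446]
orientation: [0.966, 0.146, 0.213, -0.032]
force: [-0.1, 0.5, -0.7]
gripper_width: 0.166
```

```bash
python3 - <<'E'
from h import *
inhead()
s=status.sense()
P0=s['tcp_pos'];R0=R.from_quat(s['orientation']).as_matrix()
for n in("side","top"):
    im,d=capture(n);cv2.imwrite(f"pics/{n}1.png",im);np.save(f"pics/{n}1.npy",d)
    P,uv=cloud(n,d); q=(P-P0)@R0*1000  # tool coords
    # foot top surface: tool z = 95.8 from TCP ; pin up to 71.8
    m=(np.abs(q[:,0])<30)&(q[:,1]>12)&(q[:,1]<85)&(q[:,2]>60)&(q[:,2]<110)
    f=m&(np.abs(q[:,2]-96)<5);print(n,'foot',f.sum(),rect(q[f][:,:2]/1000),np.median(q[f],0))
    f=m&(q[:,2]<90);print(n,'pin',f.sum(),np.percentile(q[f],[5,50,95],axis=0) if f.sum() else '')
    u=[]
    v=np.array([P0+R0@np.array([0,58,72])/1000])
im=cv2.imread('pics/side1.png');cv2.imwrite('pics/c2.png',np.hstack([cv2.resize(im[120:290,240:440],(400,340)),cv2.resize(cv2.imread('pics/top1.png')[120:290,230:430],(400,340))]))
E
```

```text
t 5.6 head tcp [ -1.  165.   66.2] rot err [ 0.    -0.003 -0.   ] Fhead [-0.3  0.6 -0.7] w 0.1663098969383366
side foot 105 (array([ 0. , 27.4]), array([30.6, 30. ]), 89.3) [-1.8782 25.4453 95.2252]
side pin 9 [[-3.1583 44.2802 69.4637]
 [-0.4269 56.7336 71.0381]
 [ 6.0653 59.7882 84.6577]]
top foot 267 (array([ 3.3, 39.7]), array([30.8, 55.1]), 0.0) [ 5.5942 40.3388 95.1217]
top pin 27 [[-0.9873 19.0349 70.1408]
 [ 5.9164 54.5484 83.3561]
 [13.9797 63.2348 89.7465]]
```

View pics/c2.png

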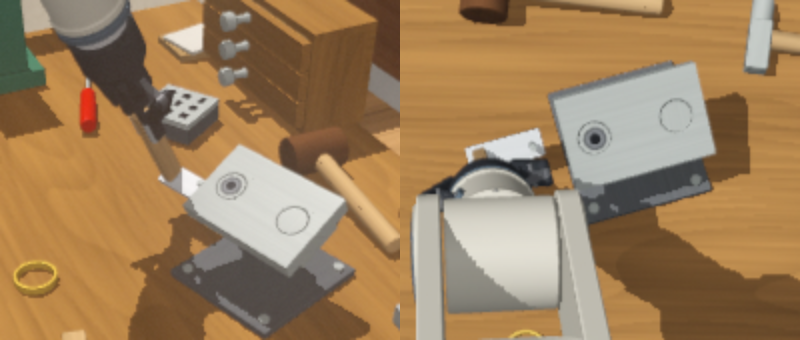

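The ejector is held square to the head, pin lined up just below the left end. I'll slide in and probe first at offset +6.

Emit:
servo_tool([
  [[-0.5, 10, 0], [0, 0.003, 0], 0],
  [[-0.5, 25, 0], [0, 0.003, 0], 0],
  [[-0.5, 40, 0], [0, 0.003, 0], 0],
  [[-0.5, 52, 0], [0, 0.003, 0], 0],
  [[-0.5, 56, 0], [0, 0.003, 0], 0],
  [[-0.5, 56, 0], [0, 0.003, 0], 0],
  [[-0.5, 56, -2], [0, 0.003, 0], 0],
  [[-0.5, 56, -4], [0, 0.003, 0], 0],
  [[-0.5, 56, -5], [0, 0.003, 0], 0],
  [[-0.5, 56, -6], [0, 0.003, 0], 0],
  [[-0.5, 56, -7], [0, 0.003, 0], 0],
  [[-0.5, 56, -7], [0, 0.003, 0], 0],
])

```text
t: 6.7
tcp_pos: [0.5777, 0.0722, 0.1521]
orientation: [0.965, 0.146, 0.216, -0.033]
force: [6.6, 1.4, -11.7]
gripper_width: 0.165
```

```bash
python3 -c "
from h import *
inhead()"
```

```text
t 6.7 head tcp [  0.4 109.2  73.9] rot err [ 0.     0.004 -0.001] Fhead [  1.2  -0.6 -13.4] w 0.16529634466465207
```

Contact gives about 13 N at the underside, so no hole here. I'll back off, trim x, and probe at offset +2.

Emit:
servo_tool([
  [[0, 0, 2], [0, -0.004, 0], 0],
  [[-1.5, 0, 4], [0, -0.004, 0], 0],
  [[-1.5, 4, 4], [0, -0.004, 0], 0],
  [[-1.5, 4, 4], [0, -0.004, 0], 0],
  [[-1.5, 4, 2], [0, -0.004, 0], 0],
  [[-1.5, 4, 1], [0, -0.004, 0], 0],
  [[-1.5, 4, 0], [0, -0.004, 0], 0],
  [[-1.5, 4, -0.5], [0, -0.004, 0], 0],
  [[-1.5, 4, -0.5], [0, -0.004, 0], 0],
])

```text
t: 7.45
tcp_pos: [0.5774, 0.0679, 0.1522]
orientation: [0.965, 0.146, 0.214, -0.032]
force: [-0.3, -0.4, -1.8]
gripper_width: 0.167
```

```bash
python3 -c "
from h import *
inhead()"
```

```text
t 7.45 head tcp [ -0.9 105.2  74.6] rot err [-0.     0.    -0.001] Fhead [-1.1 -0.3 -1.4] w 0.16699686792867355
```

No force, so the pin is entering the hole. I'll go up until it meets the die.

Emit:
servo_tool([
  [[0, 0, -1], [0, 0, 0], 0],
  [[0, 0, -2], [0, 0, 0], 0],
  [[0, 0, -3], [0, 0, 0], 0],
  [[0, 0, -4], [0, 0, 0], 0],
  [[0, 0, -5], [0, 0, 0], 0],
  [[0, 0, -6], [0, 0, 0], 0],
  [[0, 0, -6], [0, 0, 0], 0],
])

```text
t: 8.03
tcp_pos: [0.575, 0.0671, 0.1579]
orientation: [0.965, 0.146, 0.214, -0.032]
force: [-0.4, 0.2, -1.3]
gripper_width: 0.169
```

```bash
python3 -c "
from h import *
inhead()"
```

```text
t 8.0333 head tcp [ -0.8 105.1  80.8] rot err [-0.     0.    -0.001] Fhead [-0.8  0.3 -1. ] w 0.1686124955523612
```

Emit:
servo_tool([
  [[0, 0, -1], [0, 0, 0], 0],
  [[0, 0, -2], [0, 0, 0], 0],
  [[0, 0, -3], [0, 0, 0], 0],
  [[0, 0, -4], [0, 0, 0], 0],
  [[0, 0, -5], [0, 0, 0], 0],
  [[0, 0, -6], [0, 0, 0], 0],
  [[0, 0, -7], [0, 0, 0], 0],
  [[0, 0, -8], [0, 0, 0], 0],
  [[0, 0, -9], [0, 0, 0], 0],
  [[0, 0, -10], [0, 0, 0], 0],
  [[0, 0, -11], [0, 0, 0], 0],
  [[0, 0, -11], [0, 0, 0], 0],
])

```text
t: 9.03
tcp_pos: [0.5704, 0.0659, 0.168]
orientation: [0.965, 0.146, 0.214, -0.032]
force: [0.8, 4.9, -5.9]
gripper_width: 0.167
```

```bash
cat >> h.py <<'E'
def proud():
    for n in("side","top"):
        im,d=capture(n);cv2.imwrite(f"pics/{n}p.png",im)
        P,uv=cloud(n,d);v=P-HO;q=np.c_[v@HX,v@HY,v@HZ]*1000
        pl=(np.abs(q[:,0])<45)&(q[:,1]>-72)&(q[:,1]<15)&(np.abs(q[:,2]-30)<5)
        dd=(np.hypot(q[:,0],q[:,1]-45)<20)&(q[:,2]>20)&(q[:,2]<65)
        z=q[dd];top=z[z[:,2]>34+0*z[:,2]]
        print(n,'face z',np.median(q[pl,2]),'die pts',len(top),'top z',np.percentile(top[:,2],[20,50,80]) if len(top) else '', 'centre',rect(top[:,:2]/1000) if len(top)>5 else '')
E
python3 - <<'E'
from h import *
inhead();proud()
im=cv2.imread('pics/sidep.png');cv2.imwrite('pics/c3.png',np.hstack([cv2.resize(im[150:290,280:440],(400,350)),cv2.resize(cv2.imread('pics/topp.png')[120:260,270:430],(400,350))]))
E
```

```text
t 9.0333 head tcp [ -0.9 105.3  92. ] rot err [ 0.     0.    -0.001] Fhead [-0.5  4.4 -6.3] w 0.16747004583155353
side face z 31.34322813208094 die pts 158 top z [38.3464 40.202  41.5612] centre (array([-0.3, 43. ]), array([33.6, 33.2]), 62.4)
top face z 30.594334655638413 die pts 165 top z [37.2062 39.4148 41.849 ] centre (array([ 4.7, 43.3]), array([35.9, 24.8]), 73.7)
```

View pics/c3.png

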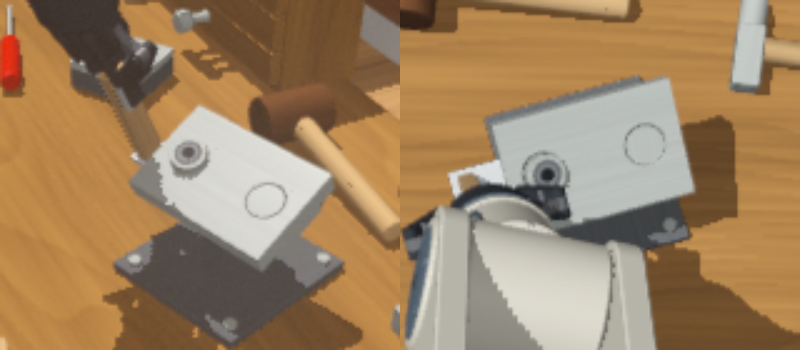

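The die (side crop 188,153) now stands about 9 mm proud. A final 0.8 mm up, then I withdraw the pin and slide out.

Emit:
servo_tool([
  [[0, 0, -0.8], [0, 0, 0], 0],
  [[0, 0, -0.8], [0, 0, 0], 0],
  [[0, 0, 2], [0, 0, 0], 0],
  [[0, 0, 7], [0, 0, 0], 0],
  [[0, 0, 13], [0, 0, 0], 0],
  [[0, 0, 19], [0, 0, 0], 0],
  [[0, 0, 25], [0, 0, 0], 0],
  [[0, 0, 27], [0, 0, 0], 0],
  [[0, 0, 27], [0, 0, 0], 0],
  [[0, -10, 27], [0, 0, 0], 0],
  [[0, -28, 27], [0, 0, 0], 0],
  [[0, -45, 27], [0, 0, 0], 0],
])

```text
t: 10.13
tcp_pos: [0.568, 0.1123, 0.1435]
orientation: [0.965, 0.146, 0.214, -0.032]
force: [1.3, 0.0, -0.9]
gripper_width: 0.166
```

```bash
python3 - <<'E'
from h import *
inhead();proud()
goto((hp(0,170,66),HR),([.443,.295,.2],down(11)),([.443,.295,.104],down(11)))
E
```

```text
t 10.1333 head tcp [ -0.8 150.4  64.9] rot err [-0.     0.001  0.   ] Fhead [ 0.8 -0.4 -1.3] w 0.16557345452396757
side face z 31.370840600867115 die pts 162 top z [38.2709 40.3619 42.2715] centre (array([-1. , 42.5]), array([31.4, 32.5]), 55.6)
top face z 30.53055390241834 die pts 207 top z [37.0648 40.0098 42.2428] centre (array([ 1.1, 43.6]), array([35.6, 33.1]), 43.5)
t 10.2333 tcp [0.5673 0.1136 0.1433] F [ 0.3889  0.9465 -1.279 ] w 0.16619360258056032
shift [  1.2 -18.2  -1. ] rot [-0.001  0.     0.002]
shift [ -34.5 -210.2  -78.6] rot [ 0.318 -0.355 -1.435]
shift [ -75.1 -210.2    8.4] rot [ 0.318 -0.355 -1.435]
```

Emit:
servo_tool([
  [[1, -18, -1], [0, 0, 0], 0],
  [[0, -36, -30], [0, 0, 0], 0],
  [[-5, -55, -60], [0, 0, 0], 0],
  [[-7, -66, -61], [0.023, -0.025, -0.103], 0],
  [[-9, -77, -63], [0.045, -0.051, -0.205], 0],
  [[-11, -88, -64], [0.068, -0.076, -0.308], 0],
  [[-13, -99, -66], [0.091, -0.101, -0.41], 0],
  [[-15, -110, -67], [0.114, -0.127, -0.513], 0],
  [[-17, -121, -68], [0.136, -0.152, -0.615], 0],
  [[-20, -133, -70], [0.159, -0.178, -0.718], 0],
  [[-22, -144, -71], [0.182, -0.203, -0.82], 0],
  [[-24, -155, -73], [0.204, -0.229, -0.923], 0],
])

```text
t: 11.23
tcp_pos: [0.4709, 0.2459, 0.1995]
orientation: [0.807, 0.585, 0.082, -0.012]
force: [0.5, -0.0, -0.9]
gripper_width: 0.164
```

```bash
python3 - <<'E'
from h import *
goto(([.443,.295,.19],down(11)),([.443,.295,.104],down(11)))
E
```

```text
t 11.2333 tcp [0.4709 0.2459 0.1995] F [ 0.466  -0.0386 -0.9499] w 0.16372360447511514
shift [ 36.4 -42.6  11.8] rot [ 0.113 -0.126 -0.507]
shift [ 23.7 -49.2  96.6] rot [ 0.113 -0.126 -0.507]
```

Emit:
servo_tool([
  [[7, -9, 2], [0.023, -0.025, -0.101], 0],
  [[15, -17, 5], [0.045, -0.05, -0.203], 0],
  [[22, -26, 7], [0.068, -0.076, -0.304], 0],
  [[29, -34, 9], [0.09, -0.101, -0.406], 0],
  [[36, -43, 12], [0.113, -0.126, -0.507], 0],
  [[36, -43, 15], [0.113, -0.126, -0.507], 0],
  [[32, -45, 40], [0.113, -0.126, -0.507], 0],
  [[28, -47, 68], [0.113, -0.126, -0.507], 0],
  [[25, -48.5, 88], [0.113, -0.126, -0.507], 0],
  [[24.2, -49, 93.5], [0.113, -0.126, -0.507], 0],
  [[23.9, -49.1, 95.5], [0.113, -0.126, -0.507], 0],
  [[23.9, -49.1, 95.5], [0.113, -0.126, -0.507], 0],
])

```text
t: 12.23
tcp_pos: [0.4433, 0.2947, 0.1053]
orientation: [0.637, 0.771, -0.0, -0.0]
force: [0.4, 0.2, -0.8]
gripper_width: 0.161
```

```bash
python3 - <<'E'
from h import *
goto(([.443,.295,.1035],down(11)))
E
```

```text
t 12.2333 tcp [0.4433 0.2947 0.1053] F [ 0.3874  0.2481 -0.7584] w 0.16098539219904734
shift [ 0.3 -0.3  1.8] rot [-0.     0.    -0.002]
```

Emit:
servo_tool([
  [[0, 0, 0.7], [0, 0, 0], 0],
  [[0, 0, 1.4], [0, 0, 0], 0],
  [[0, 0, 1.8], [0, 0, 0], 0],
  [[0, 0, 1.8], [0, 0, 0], 0],
])

```text
t: 12.57
tcp_pos: [0.4436, 0.2948, 0.1039]
orientation: [0.637, 0.771, 0.0, -0.0]
force: [0.8, 0.4, -1.4]
gripper_width: 0.164
```

Emit:
servo_tool([
  [[0, 0, 0.5], [0, 0, 0], 0],
  [[0, 0, 1], [0, 0, 0], 0],
  [[0, 0, 1], [0, 0, 0], 0],
])

```text
t: 12.82
tcp_pos: [0.4436, 0.295, 0.1038]
orientation: [0.637, 0.771, 0.001, -0.0]
force: [-4.7, -1.1, 9.7]
gripper_width: 0.166
```

Foot is on the bench. Release and rise.

Emit:
servo_tool([
  [[0, 0, -0.5], [0, 0, 0], 0.25],
  [[0, 0, -0.5], [0, 0, 0], 0.4],
  [[0, 0, -0.5], [0, 0, 0], 0.6],
  [[0, 0, -0.5], [0, 0, 0], 0.6],
  [[0, 0, -5], [0, 0, 0], 0.6],
  [[0, 0, -30], [0, 0, 0], 0.6],
  [[0, 0, -65], [0, 0, 0], 0.6],
  [[0, 0, -105], [0, 0, 0], 0.6],
  [[0, 0, -140], [0, 0, 0], 0.6],
  [[0, 0, -150], [0, 0, 0], 0.6],
  [[0, 0, -150], [0, 0, 0], 0.6],
])

```text
t: 13.73
tcp_pos: [0.4451, 0.2959, 0.2575]
orientation: [0.637, 0.771, 0.004, 0.001]
force: [0.6, 0.2, -0.4]
gripper_width: 0.601
```

```bash
python3 - <<'E'
from h import *
proud()
# ejector upright?
for n in("side","top"):
    im,d=capture(n);P,_=cloud(n,d)
    s=P[(abs(P[:,0]-.443)<.04)&(abs(P[:,1]-.295)<.04)&(P[:,2]>.124)&(P[:,2]<.137)];print(n,len(s),rect(s[:,:2]) if len(s)>4 else '')
# die at head (0,45): tip 1.5mm above face(30): TCP z=48.5 ; y_t=+-HY
H2=np.c_[-HR[:,0],-HR[:,1],HR[:,2]]
for Rt in(HR,H2):goto((hp(0,45,120),Rt),(hp(0,45,49),Rt))
E
```

```text
side face z 31.50469794416206 die pts 162 top z [38.4673 40.6228 42.091 ] centre (array([-0.2, 42.1]), array([32.6, 32.7]), 31.6)
top face z 30.533038785062782 die pts 202 top z [37.5377 39.9877 42.3385] centre (array([ 0.8, 43.8]), array([33. , 32.2]), 47.9)
side 45 (array([442.7, 294.3]), array([15.2, 25.9]), 7.8)
top 0 
t 13.9333 tcp [0.4427 0.2943 0.2522] F [-0.34    0.6748 -0.8117] w 0.5986344673625342
shift [-309.6   78.    58.4] rot [-0.32   0.357  1.436]
shift [-306.3  107.9  122.7] rot [-0.32   0.357  1.436]
t 13.9333 tcp [0.4427 0.2943 0.2522] F [-0.34    0.6748 -0.8117] w 0.5986344673625342
shift [-309.6   78.    58.4] rot [-0.368 -0.329 -1.651]
shift [-306.3  107.9  122.7] rot [-0.368 -0.329 -1.651]
```

Emit:
servo_tool([
  [[-22, 6, 2], [-0.023, 0.026, 0.103], 0.5],
  [[-44, 11, 4], [-0.046, 0.051, 0.205], 0.5],
  [[-66, 17, 8], [-0.069, 0.077, 0.308], 0.5],
  [[-88, 23, 12], [-0.091, 0.102, 0.41], 0.5],
  [[-110, 28, 17], [-0.114, 0.128, 0.513], 0.5],
  [[-133, 34, 21], [-0.137, 0.153, 0.615], 0.5],
  [[-155, 40, 25], [-0.16, 0.179, 0.718], 0.5],
  [[-177, 45, 29], [-0.183, 0.204, 0.821], 0.5],
  [[-199, 51, 33], [-0.206, 0.23, 0.923], 0.5],
  [[-221, 57, 40], [-0.229, 0.255, 1.026], 0.5],
  [[-243, 62, 45], [-0.251, 0.281, 1.128], 0.5],
  [[-265, 68, 50], [-0.274, 0.306, 1.231], 0.5],
])

```text
t: 14.93
tcp_pos: [0.5585, 0.0456, 0.1999]
orientation: [0.95, 0.247, 0.187, -0.029]
force: [0.3, 0.7, -0.1]
gripper_width: 0.501
```

```bash
python3 - <<'E'
from h import *
goto((hp(0,43.5,90),HR),(hp(0,43.5,55),HR))
E
```

```text
t 14.9333 tcp [0.5585 0.0456 0.1999] F [ 0.3414  0.6547 -0.0869] w 0.5013187312306905
shift [-4.2 47.5 36.2] rot [-0.045  0.053  0.199]
shift [-2.6 49.3 71.1] rot [-0.045  0.053  0.199]
```

Emit:
servo_tool([
  [[-2, 15, 10], [-0.015, 0.018, 0.066], 0.5],
  [[-3, 32, 22], [-0.03, 0.036, 0.133], 0.5],
  [[-4, 47.5, 36], [-0.045, 0.053, 0.199], 0.5],
  [[-4.2, 47.5, 36.2], [-0.045, 0.053, 0.199], 0.5],
  [[-4.2, 47.5, 36.2], [-0.045, 0.053, 0.199], 0.5],
])

```text
t: 15.35
tcp_pos: [0.5887, 0.0071, 0.1641]
orientation: [0.966, 0.146, 0.212, -0.033]
force: [-0.9, -0.7, -0.3]
gripper_width: 0.498
```

```bash
python3 - <<'E'
from h import *
inhead()
goto((hp(0,43.5,49),HR))
E
```

```text
t 15.35 head tcp [-2.4 43.8 88.4] rot err [ 0.002 -0.005  0.001] Fhead [-1.1 -0.4  0.2] w 0.49789339467698973
t 15.35 tcp [0.5887 0.0071 0.1641] F [-0.9231 -0.7056 -0.3361] w 0.49789339467698973
shift [ 2.6  0.3 39.4] rot [-0.002  0.005 -0.001]
```

Emit:
servo_tool([
  [[2.6, 0.3, 3], [-0.002, 0.005, 0], 0.5],
  [[2.6, 0.3, 12], [-0.002, 0.005, 0], 0.5],
  [[2.6, 0.3, 22], [-0.002, 0.005, 0], 0.5],
  [[2.6, 0.3, 30], [-0.002, 0.005, 0], 0.5],
  [[2.6, 0.3, 35], [-0.002, 0.005, 0], 0.5],
  [[2.6, 0.3, 38], [-0.002, 0.005, 0], 0.5],
  [[2.6, 0.3, 39.4], [-0.002, 0.005, 0], 0.5],
  [[2.6, 0.3, 39.4], [-0.002, 0.005, 0], 0.5],
])

```text
t: 16.02
tcp_pos: [0.6067, 0.0126, 0.1291]
orientation: [0.965, 0.146, 0.214, -0.032]
force: [0.2, 0.4, -0.0]
gripper_width: 0.498
```

```bash
python3 - <<'E'
from h import *
inhead()
im,_=capture('side');cv2.imwrite('pics/c4.png',cv2.resize(im[120:280,280:460],(720,640))[:600])
E
```

```text
t 16.0167 head tcp [-0.1 43.7 48.7] rot err [-0. -0.  0.] Fhead [ 0.3  0.3 -0.2] w 0.4982542343827646
```

View pics/c4.png

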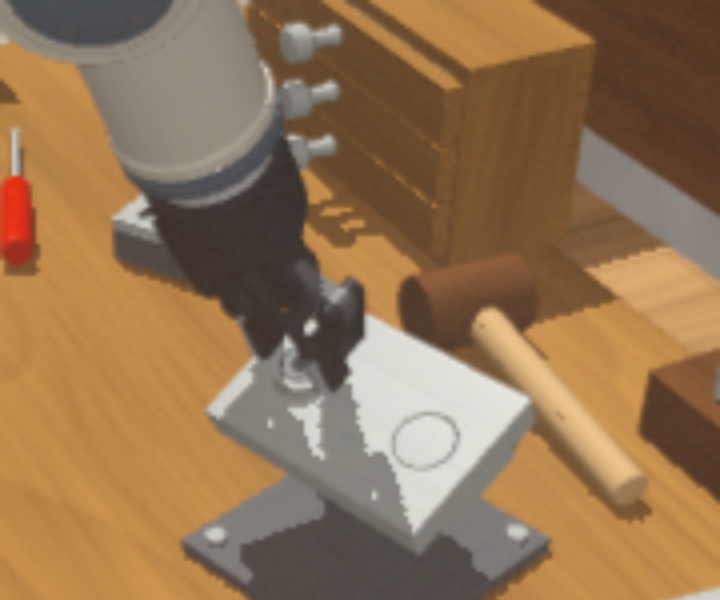

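Jaws straddle the die (crop about 300,365) with the tips just above the face. I'll creep down to feel the face.

Emit:
servo_tool([
  [[0, 0, 0.7], [0, 0, 0], 0.5],
  [[0, 0, 1.4], [0, 0, 0], 0.5],
  [[0, 0, 2], [0, 0, 0], 0.5],
  [[0, 0, 2], [0, 0, 0], 0.5],
])

```text
t: 16.4
tcp_pos: [0.6076, 0.0127, 0.1277]
orientation: [0.965, 0.146, 0.214, -0.032]
force: [-0.0, 0.2, 0.2]
gripper_width: 0.504
```

Emit:
servo_tool([
  [[0, 0, 0], [0, 0, 0], 0.42],
  [[0, 0, 0], [0, 0, 0], 0.3],
  [[0, 0, 0], [0, 0, 0], 0.2],
  [[0, 0, 0], [0, 0, 0], 0.2],
  [[0, 0, 0], [0, 0, 0], 0.2],
], grip_force=60)

```text
t: 16.82
tcp_pos: [0.6084, 0.012, 0.1282]
orientation: [0.965, 0.145, 0.215, -0.032]
force: [0.5, -5.8, -0.1]
gripper_width: 0.364
```

```bash
python3 -c "
from h import *
inhead()"
```

```text
t 16.8167 head tcp [ 0.8 42.6 47.3] rot err [-0.002  0.002  0.001] Fhead [-1.2 -5.7  0.5] w 0.36394648478208025
```

Gripped. Pull out along the head normal.

Emit:
servo_tool([
  [[0, 0, -1], [0, 0, 0], 0.2],
  [[0, 0, -3], [0, 0, 0], 0.2],
  [[0, 0, -5], [0, 0, 0], 0.2],
  [[0, 0, -8], [0, 0, 0], 0.2],
  [[0, 0, -11], [0, 0, 0], 0.2],
  [[0, 0, -15], [0, 0, 0], 0.2],
  [[0, 0, -22], [0, 0, 0], 0.2],
  [[0, 0, -32], [0, 0, 0], 0.2],
  [[0, 0, -45], [0, 0, 0], 0.2],
  [[0, 0, -60], [0, 0, 0], 0.2],
  [[0, 0, -60], [0, 0, 0], 0.2],
])

```text
t: 17.73
tcp_pos: [0.5842, 0.0043, 0.1856]
orientation: [0.965, 0.146, 0.217, -0.031]
force: [1.0, 0.1, -1.0]
gripper_width: 0.358
```

```bash
python3 - <<'E'
from h import *
inhead()
a,_=capture('side');b,_=capture('top')
cv2.imwrite('pics/c5.png',np.hstack([cv2.resize(a[90:250,290:450],(400,400)),cv2.resize(b[100:260,270:430],(400,400))]))
for yaw in(-69,21,-159):goto(([.5058,-.305,.12],down(yaw)))
E
```

```text
t 17.7333 head tcp [  2.   42.4 110. ] rot err [-0.003  0.005  0.   ] Fhead [ 0.5 -0.2 -1.4] w 0.3582084212789682
t 17.8333 tcp [0.5842 0.0045 0.1836] F [-0.1256  0.5316 -0.7105] w 0.35880141961461726
shift [-177.6  272.5  -12.7] rot [ 0.017 -0.44  -0.066]
t 17.8333 tcp [0.5842 0.0045 0.1836] F [-0.1256  0.5316 -0.7105] w 0.35880141961461726
shift [-177.6  272.5  -12.7] rot [ 0.362 -0.335 -1.609]
t 17.8333 tcp [0.5842 0.0045 0.1836] F [-0.1256  0.5316 -0.7105] w 0.35880141961461726
shift [-177.6  272.5  -12.7] rot [-0.329 -0.355  1.477]
```

View pics/c5.png

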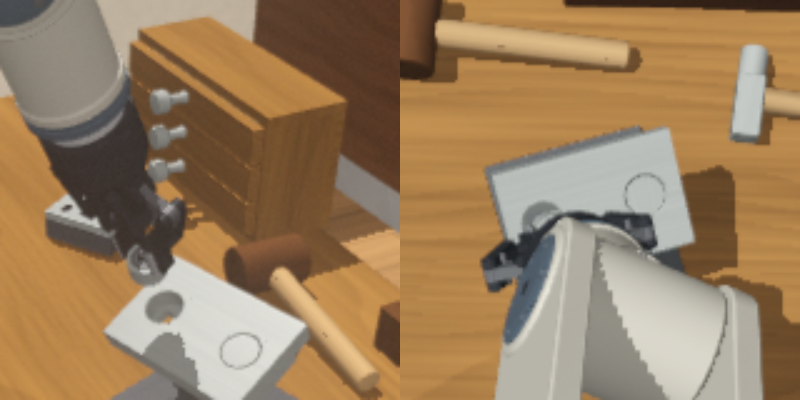

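The die is out and gripped, with the empty recess visible at side crop (165,305). It may have tilted slightly in the jaws. I'll carry it over the tray and check its attitude there.

Emit:
servo_tool([
  [[-5, 8, -15], [0, -0.02, 0], 0.2],
  [[-20, 30, -30], [0, -0.06, 0], 0.2],
  [[-37, 57, -35], [0, -0.11, -0.01], 0.2],
  [[-55, 85, -35], [0.003, -0.16, -0.02], 0.2],
  [[-75, 115, -33], [0.005, -0.22, -0.03], 0.2],
  [[-95, 146, -30], [0.008, -0.28, -0.04], 0.2],
  [[-115, 177, -27], [0.01, -0.34, -0.05], 0.2],
  [[-135, 208, -22], [0.015, -0.4, -0.06], 0.2],
  [[-155, 238, -18], [0.017, -0.44, -0.066], 0.2],
  [[-170, 260, -14], [0.017, -0.44, -0.066], 0.2],
  [[-177.6, 272.5, -12.7], [0.017, -0.44, -0.066], 0.2],
  [[-177.6, 272.5, -12.7], [0.017, -0.44, -0.066], 0.2],
])

```text
t: 18.83
tcp_pos: [0.5047, -0.3067, 0.1181]
orientation: [0.983, 0.181, -0.001, -0.001]
force: [0.9, -0.1, -0.4]
gripper_width: 0.361
```

```bash
python3 - <<'E'
from h import *
goto(([.5058,-.305,.06],down(-69)))
s=status.sense();P0=s['tcp_pos'];R0=R.from_quat(s['orientation']).as_matrix()
c=calibration('side');K=c['camera_matrix'];v=R.from_quat(c['orientation']).as_matrix().T@(P0-[0,0,.02]-c['origin'])
u=int(K[0,2]+K[0,0]*v[0]/-v[2]);w=int(K[1,2]-K[1,1]*v[1]/-v[2])
a,d=capture('side');cv2.imwrite('pics/c6.png',cv2.resize(a[w-45:w+45,u-45:u+45],(560,560),interpolation=2));print(u,w)
P,_=cloud('side',d);q=(P-P0)@R0*1000
m=(np.abs(q[:,0])<30)&(np.abs(q[:,1])<13)&(q[:,2]>5)&(q[:,2]<60)
for lo in range(-28,28,4):
    for zz in (0,):
        t=m&(q[:,0]>=lo)&(q[:,0]<lo+4)
        if t.sum():print(lo,t.sum(),np.percentile(q[t,2],[5,25,50,75,95]))
E
```

```text
t 18.8333 tcp [ 0.5047 -0.3067  0.1181] F [ 0.8541 -0.0827 -0.3946] w 0.36107847005245985
shift [ 1.7 -1.1 58.1] rot [-0.002  0.001 -0.002]
391 334
-20 57 [ 7.5416 11.0357 15.3016 20.1466 24.9395]
-16 68 [ 6.4159  8.321  12.5914 20.9246 26.5025]
-12 47 [ 5.7471  7.2519  8.0375 13.7541 24.2211]
-8 32 [ 5.7842  6.6526  7.3167  9.8613 26.3025]
-4 26 [5.5711 6.0625 6.9596 8.028  8.4901]
0 19 [ 5.495   6.0956  6.7053  6.9342 11.218 ]
4 19 [5.7679 6.1692 7.1346 7.3252 7.8884]
8 18 [5.9696 6.5871 6.9397 7.9044 8.5355]
12 9 [6.2072 6.3851 7.2391 7.4969 8.9916]
```

View pics/c6.png

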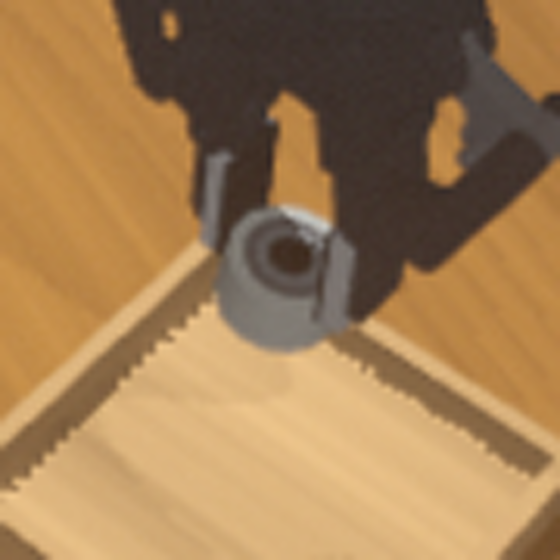

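The die is upright in the jaws with the hollow up (level face about 7 mm ahead of the TCP). Lower it into the tray.

Emit:
servo_tool([
  [[3, -1, 10], [0, 0, 0], 0.2],
  [[3, -1, 30], [0, 0, 0], 0.2],
  [[3, -1, 50], [0, 0, 0], 0.2],
  [[3, -1, 65], [0, 0, 0], 0.2],
  [[3, -1, 74], [0, 0, 0], 0.2],
  [[3, -1, 79], [0, 0, 0], 0.2],
  [[3, -1, 81], [0, 0, 0], 0.2],
  [[3, -1, 82], [0, 0, 0], 0.2],
  [[3, -1, 82], [0, 0, 0], 0.2],
])

```text
t: 19.63
tcp_pos: [0.508, -0.3032, 0.0375]
orientation: [0.983, 0.181, -0.0, -0.0]
force: [0.4, -0.7, -0.8]
gripper_width: 0.357
```

Emit:
servo_tool([
  [[0, 0, 1], [0, 0, 0], 0.2],
  [[0, 0, 2], [0, 0, 0], 0.2],
  [[0, 0, 3], [0, 0, 0], 0.2],
  [[0, 0, 3], [0, 0, 0], 0.2],
])

```text
t: 19.97
tcp_pos: [0.5087, -0.3035, 0.0362]
orientation: [0.983, 0.181, 0.001, 0.0]
force: [-2.2, 3.0, 12.6]
gripper_width: 0.36
```

Touchdown (12 N). Release gently with a small opening, then rise.

Emit:
servo_tool([
  [[0, 0, 0], [0, 0, 0], 0.42],
  [[0, 0, 0], [0, 0, 0], 0.5],
  [[0, 0, 0], [0, 0, 0], 0.55],
  [[0, 0, -1], [0, 0, 0], 0.55],
  [[0, 0, -6], [0, 0, 0], 0.55],
  [[0, 0, -20], [0, 0, 0], 0.55],
  [[0, 0, -50], [0, 0, 0], 0.55],
  [[0, 0, -85], [0, 0, 0], 0.55],
  [[0, 0, -120], [0, 0, 0], 0.55],
  [[0, 0, -150], [0, 0, 0], 0.55],
  [[0, 0, -180], [0, 0, 0], 0.55],
  [[0, 0, -180], [0, 0, 0], 0.55],
])

```text
t: 20.97
tcp_pos: [0.5112, -0.3052, 0.2228]
orientation: [0.983, 0.181, 0.004, 0.003]
force: [0.3, -0.9, 0.6]
gripper_width: 0.55
```

```bash
python3 - <<'E'
from h import *
print(status.sense()['tcp_pos'],status.sense()['t'])
for n in("side","top"):
    im,d=capture(n);cv2.imwrite(f"pics/{n}9.png",im);P,_=cloud(n,d)
    s=P[(abs(P[:,0]-.506)<.035)&(abs(P[:,1]+.305)<.035)&(P[:,2]>.016)&(P[:,2]<.05)]
    t=s[s[:,2]>.023];print(n,'die',len(t),rect(t[:,:2]) if len(t)>5 else '',np.percentile(t[:,2],[10,50,90]) if len(t) else '')
    v=P-HO;q=np.c_[v@HX,v@HY,v@HZ]*1000
    print('plug z',np.median(q[np.hypot(q[:,0],q[:,1]+45)<14][:,2]))
    s=P[(abs(P[:,0]-.443)<.04)&(abs(P[:,1]-.295)<.04)&(P[:,2]>.124)&(P[:,2]<.137)];print('ej',len(s),rect(s[:,:2]) if len(s)>4 else '')
a=cv2.imread('pics/side9.png')[120:440,130:550];cv2.imwrite('pics/c9.png',cv2.resize(a,(788,600)))
E
```

```text
[ 0.5112 -0.3052  0.2228] 20.9667
side die 254 (array([ 506.6, -302.1]), array([33.2, 33.3]), 6.8) [0.0254 0.0273 0.0288]
plug z -81.71352249066297
ej 43 (array([443.9, 293.6]), array([15.1, 26.2]), 8.9)
top die 124 (array([ 510.1, -296.4]), array([23.8, 32.4]), 63.1) [0.0244 0.0269 0.0301]
plug z 30.62095358287888
ej 93 (array([444.2, 296.9]), array([14.9, 24.4]), 10.0)
```

View pics/c9.png

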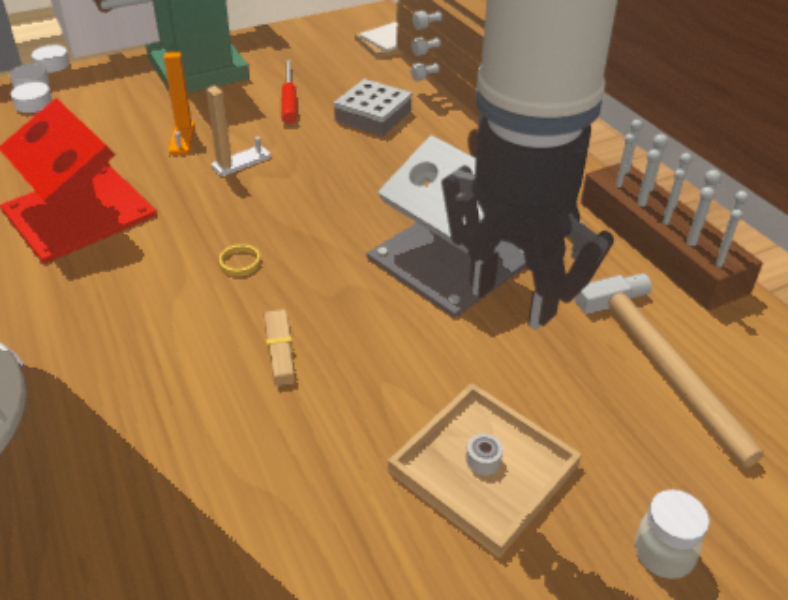

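The view shows the die flat in the middle of the tray with its hollow up (485,455), and the ejector upright (235,135). Nothing else appears moved. The side view of the plug is blocked by the gripper, but the top camera shows it seated. I'll hand it in.

```bash
python3 -c "
from workcell import manip
print(manip.hand_in())"
```

```text
the job is handed in; nothing more can be done
None
```

The job is done and handed in at about 21 s of robot time; no verdict was reported.

- **Ejecting:** I felt for the access hole from below. The first probe, 6 mm left of the given point, met the underside; the second, 2 mm left, went in. I pushed the die up, and both cameras put it about 9–10 mm proud.
- **Ejector:** I stood it back upright where it had been. Both cameras put its handle within about 2 mm of the starting spot.
- **Die:** I drew it out square to the head and set it in the tray, flat with the hollow up. Its face is at about 27 mm, against 26 mm expected.

**Last checks:**
- **Die position:** the side camera puts the die about 4 mm from the tray's middle. The top camera saw only part of the die; its centre reading there is about 9–10 mm off, so I did not rely on it.
- **Plug:** the top camera shows the plug seated flush. The side camera's plug check failed because the gripper blocked the view.
- **Other bench things:** nothing looked moved in the last picture, though I judged this by eye, and the mallet was hidden behind the gripper.
- **Forces:** the highest reading I saw was about 13 N, but I only read forces at the end of each move.

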